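Unscrew the fill cap of a fuel pump on the test bench

TASK

Unscrew the fill cap of the pump on the table - the larger cap with the straight wing bar on top - by turning it anticlockwise (seen from above) in one or more grips until its bar lines up with the two ribs beside its neck, then lift it straight out and stand it upright in the small shallow steel tray beside the pump (not the large deep basin) and let go. Do not turn the small round cap of the sight port on the same pump.

Things in the scene. Friction and masses are not known exactly. Their poses are not given: they have to be found in the camera images.
- fill_cap: Black cap in the pump's fill port; origin: centre of underside, z up. Plug 29 mm wide, 13 high, with lugs 42 mm tip to tip along x; flange 54 mm wide, 13-19 mm up; wing bar 50 (x) x 18 (y), 19-49 mm up. Starts 105-119 deg clockwise of free; turns easily, does not rise or pull out until its bar is parallel to the pump's x (+-10 deg); stop 20 deg beyond. Then lift 20 mm to clear.
- pump: Fixed aluminium housing 190 x 115 mm, top at 60 mm, on a 220 x 140 x 10 mm plate. Origin: underside centre, x along its length, z up. Fill port: neck 54 mm wide, axis at x = -35, y = 0, rim 85 mm up; the seated fill cap's origin is 72 mm up. Two ribs 10 mm thick, 22 high, flank the neck at +x and -x, to 52 mm from its axis. Sight port at x = +62, y = 0.
- tray: Fixed empty shallow steel tray, 150 x 130 mm outside (x, y), 24 mm high, walls and floor 4 mm. Origin: centre of its underside, z up; inner floor at 4 mm. A black plastic bin of red sleeves, similar in size but 50 mm high, stands on the other side of the pump; either may be on the left.
- sight_cap (a joint): Small round black cap of the pump's sight port, 30 mm across, top 84 mm above the table, axis at x = +62 mm, y = 0 of the pump; the joint is its turn about the vertical (rad), 0 at the start. To be left alone.

How it is judged:
By the outcome, as a careful person would: the job done as asked, in the order asked, and still so for the second after the job is handed in, with the robot touching nothing.
It also fails if it takes over 54 s, if anything falls off the work surface, if the arm or the gripper's body presses on something with over 40 N, if the wrist force passes 120 N, or if a joint passes its speed limit or range.

ROBOT

A 6-joint arm with a two-finger parallel gripper is mounted at the origin on the work surface. World frame = base frame: x ahead of the robot, y to its left, z up, the work surface at z = 0. Lengths are in mm, angles in degrees, forces in N, time in s.
With the tool pointing down it reaches from about 350 to 950 mm from the base axis. Payload 17.4 kg.
Tool frame: the origin (TCP) lies at the centre of the arm's flange, where the gripper is bolted on; the fingertips stand 186 mm ahead of it and the grasp point (between the pads) lies 167 mm ahead of it (r.nose_length is the z of the fingertips in the tool frame, in mm); z points along the fingers, x is the direction in which the jaws open and shut, and the axes are right-handed (so a half turn about z gives the same grasp; the last joint's range is limited). The gripper opens to 93 mm and grips with 3 to 60 N. Pads are 15 mm wide; open, the fingers measure 128 mm over their backs; the gripper's body (75 mm by 188 mm) begins 65 mm behind the grasp point.
Start: joints at [-65.306, 6.646, 82.598, -0, 90.757, -2.166], TCP at [304.969, -602.186, 404.746] pointing down, gripper open.
Joint ranges: [-162.19, 162.19], [-47.58, 125.68], [4.15, 143.07], [-65.23, 245.23], [0.69, 171.88], [-170.13, 170.13]. Speed limits (degrees/s): [108.29, 108.29, 127.2, 180, 180, 180].

INTERFACE

Orientations are given as [roll, pitch, yaw] about the fixed x, y, z axes, in that order (R = Rz(yaw) Ry(pitch) Rx(roll)).
In Python, from station import r gives the robot as it stands. The module is installed in compiled form; this text tells all that it offers.
- The arm moves only by the tool move_arm, never from a script. Its argument "series" is a list of rows, each a list of 6 numbers: the shift along the tool's x, y, z in m, then the turn, a rotation vector about the tool's x, y, z in rad. A call has 1 to 10 rows; each row is the pose to reach, as a shift and turn from the pose commanded when the call began, along the tool's axes at that moment; what a row does not reach only later rows make up. A row lasts 1/12 s, in which the tool goes at most 41.7 mm and 7.16 degrees, less where a joint would pass 70% of its speed; a pose out of reach is approached as far as the arm can. A call with a gripper value outside its range is refused whole. "grip" is the opening, from 0 (shut) to 1 (fully open), set as the call begins (left out, the last holds). The fingers move at their own pace and stop on an object; "newtons" is the grip in N (left out, the last holds). Time passes only in rows, so rows that repeat a pose let the fingers close. It gives the time, the measured TCP pose, the force and the opening at its end, in the units of the state.
- r.sense(): the state, without advancing time (a new reading comes with each control period).
- r.read_camera(name): name is "scene" or "top" or "wrist"; returns a dict with "pixels" (480x640x3 uint8, red, green, blue), "intrinsics" (3x3 intrinsics, pixels), "rvec" (rotation vector, rad) and "tvec" (3), from world to camera coordinates, as OpenCV has them; the wrist camera has in their place "tool_from_camera" (4x4, takes a point from camera to tool coordinates, whose origin is the TCP and whose axes are the tool frame's). Camera axes: x right, y down, z forward; pixel columns grow to the right and rows downward; lengths in mm; the calibration is good to about 2 mm. A picture is of the moment at which its call begins: read the wrist's pose just before it. There is no depth.
- r.sign_off(): hands the job in, once; it reports no verdict.
The state is a dict: "clock": time; "joint_positions": joint angles; "dq": joint speeds; "effort": joint torques, N m; "eef_pos": TCP position; "ee_rot": TCP orientation; "wrist_force": force on the tool from outside, world axes, zero at the start; "ft_torque": the same for the moment, N m; "opening": opening from 0.0 (shut) to 1.0 (fully open).
Only numpy, scipy, OpenCV 4.12 (cv2) and the standard library are available. Lean on these libraries where they do the work, as an engineer would, in place of code of your own. Each camera call takes 0.05 s, during which the arm holds its last target.

## Working session

There is one attempt and no reset: what is moved stays moved. The work goes in short steps, Python scripts to look and compute and a tool call to move; the robot and the scene stay as the last step left them, time stands still between calls to the robot, and variables do not carry over. Pictures are saved under pics/ and viewed, and the job is handed in when it is done.

Besides the shell and the picture viewer there is one more tool, called after "Emit:" as a command line: name --pt "numbers of a row" for each row, then --argument value for the rest. move_arm: Moves the arm, as the interface text tells. Its arguments: {"type":"object","properties":{"series":{"type":"array"},"grip":{"type":"number"},"newtons":{"type":"number"}},"required":["series"]}

```bash
mkdir -p pics
python3 - <<'E'
from station import r
import cv2,json,numpy as np
s=r.sense();print(s)
for n in("scene","top","wrist"):
    c=r.read_camera(n);cv2.imwrite(f"pics/{n}0.png",c["pixels"][:,:,::-1])
    for k in c:
        if k!="pixels":print(n,k,np.array(c[k]).round(4).tolist())
E
```

```text
{'clock': 0.0, 'joint_positions': array([-6.53074332e+01,  6.67293967e+00,  8.26368969e+01, -2.80186861e-03,
        9.07517440e+01, -2.16599472e+00]), 'dq': array([-0.02931137,  0.09134261, -0.04889624,  0.02563113, -0.02706685,
        0.02058711]), 'effort': array([ 1.51813663e-03, -7.21244645e+01, -6.22619176e+01,  7.80833163e-02,
        2.35433358e-02, -1.84818332e-04]), 'eef_pos': array([ 304.94689599, -602.20093549,  404.00652014]), 'ee_rot': array([ 1.79999528e+02,  6.16424602e-02, -6.31414740e+01]), 'wrist_force': array([0.79003276, 0.33361732, 0.47486791]), 'ft_torque': array([ 0.02329124, -0.01982218,  0.03230526]), 'opening': 0.999541055943911}
scene intrinsics [[442.7127, 0.0, 323.6111], [0.0, 442.7127, 244.2018], [0.0, 0.0, 1.0]]
scene rvec [2.3489, 0.7279, -0.2554]
scene tvec [-454.0118, -192.7859, 986.7661]
top intrinsics [[443.5111, 0.0, 316.7578], [0.0, 443.5111, 234.0197], [0.0, 0.0, 1.0]]
top rvec [2.1871, -2.205, 0.1349]
top tvec [-12.86, 552.5146, 783.7941]
wrist intrinsics [[420.1669, 0.0, 317.1556], [0.0, 420.1669, 240.8931], [0.0, 0.0, 1.0]]
wrist tool_from_camera [[1.0, -0.0004, -0.0007, 0.1812], [0.0005, 0.9693, 0.246, -66.8214], [0.0006, -0.246, 0.9693, 20.5098], [0.0, 0.0, 0.0, 1.0]]
```

View pics/scene0.png

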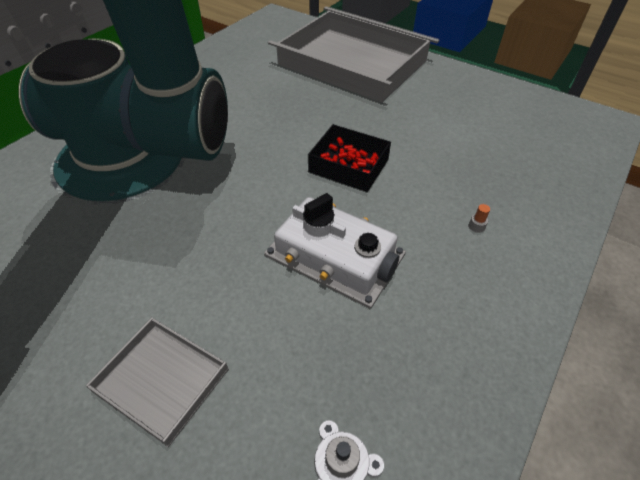

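View pics/top0.png

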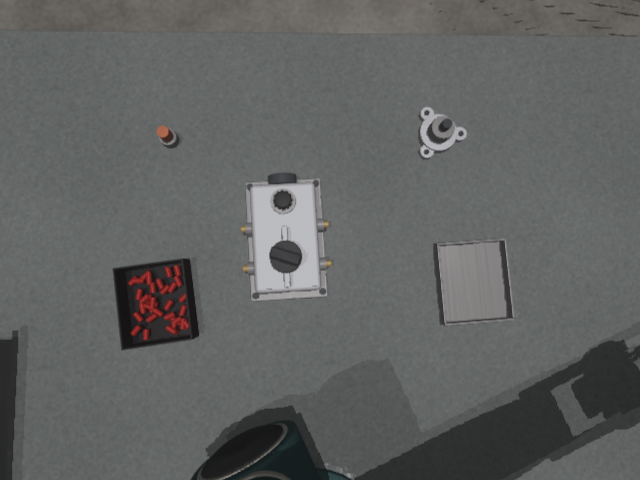

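View pics/wrist0.png

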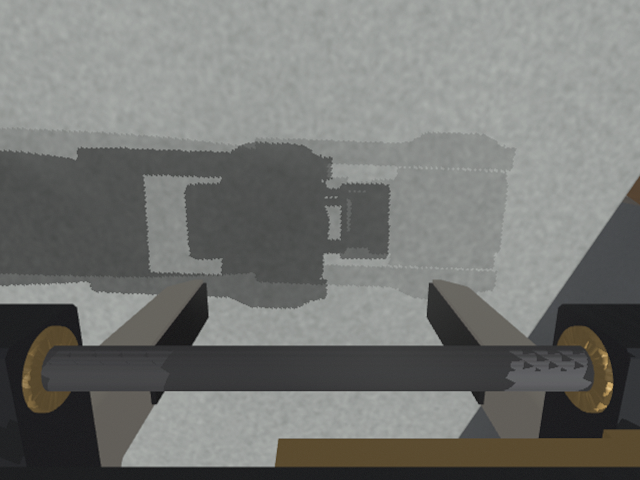

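The top view shows the pump around pixel (286,240), with the fill cap at (286,257) and the sight cap at (283,200). The tray is at (475,282) on the right and the red-sleeve bin at (158,303) on the left. I'll enlarge the crops to measure.

Run:
```python
import cv2
a=cv2.imread("pics/top0.png");b=cv2.imread("pics/scene0.png")
cv2.imwrite("pics/t1.png",cv2.resize(a[170:310,230:340],None,fx=5,fy=4.25 and 5,interpolation=cv2.INTER_CUBIC)[:600*1+100][:600])
cv2.imwrite("pics/t2.png",cv2.resize(a[230:335,425:525],None,fx=5,fy=5,interpolation=cv2.INTER_CUBIC))
cv2.imwrite("pics/s1.png",cv2.resize(b[185:305,260:410],None,fx=5,fy=5,interpolation=cv2.INTER_CUBIC))
cv2.imwrite("pics/s2.png",cv2.resize(b[310:445,80:235],None,fx=4,fy=4,interpolation=cv2.INTER_CUBIC))
```

```text
(no output)
```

View pics/t1.png

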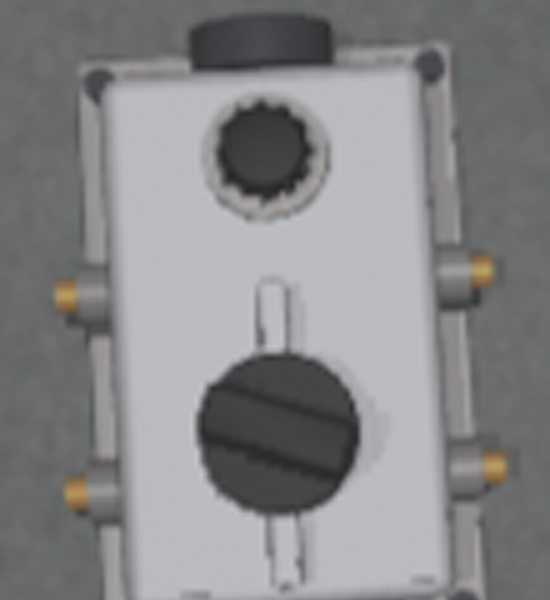

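View pics/t2.png

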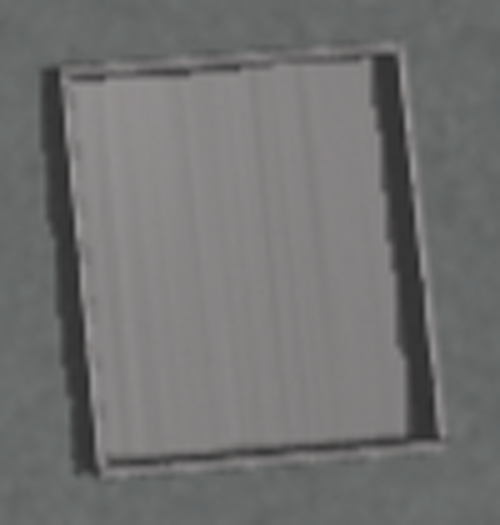

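View pics/s1.png

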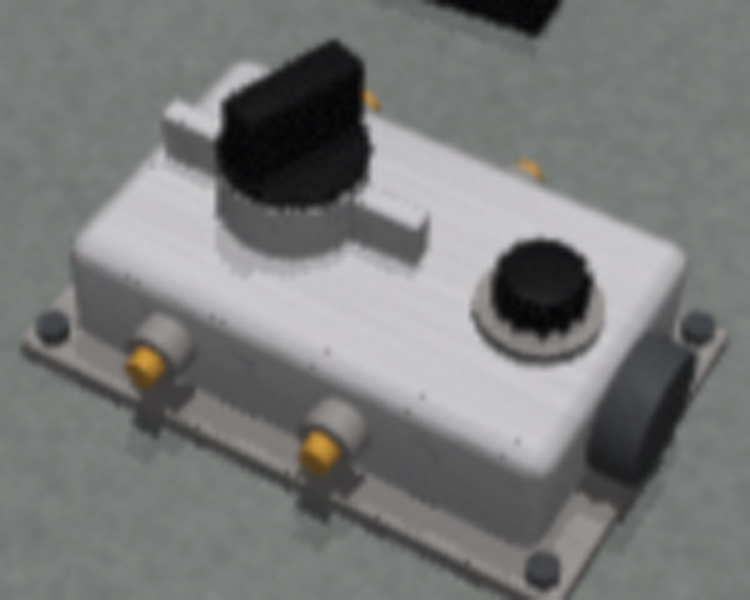

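View pics/s2.png

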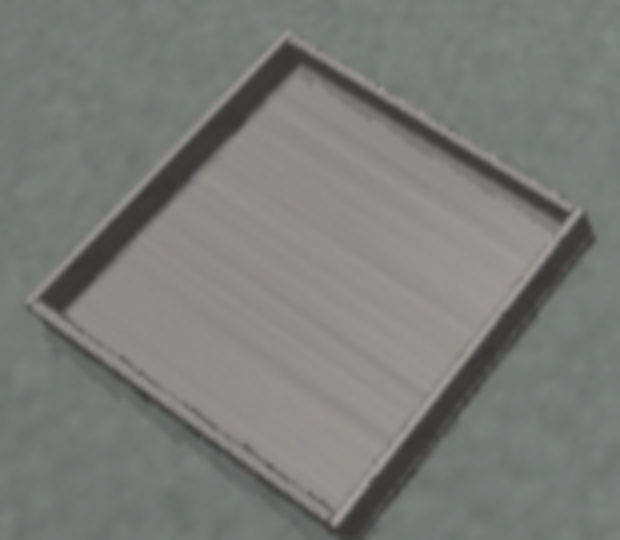

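The crops are clear. The bar runs about 17° clockwise of image-right, and the ribs point up at about 93°. I'll triangulate the features from both views.

```bash
cat > h.py <<'E'
import numpy as np,cv2
from station import r
def cam(n):
    c=r.read_camera(n);R=cv2.Rodrigues(np.array(c["rvec"],float))[0];return np.array(c["intrinsics"]),R,np.array(c["tvec"],float).reshape(3)
def ray(c,p):
    K,R,t=c;d=R.T@np.linalg.solve(K,[p[0],p[1],1.]);return -R.T@t,d/np.linalg.norm(d)
def plane(c,p,z):
    o,d=ray(c,p);return o+d*(z-o[2])/d[2]
def tri(rays):
    A=np.zeros((3,3));b=np.zeros(3)
    for o,d in rays:
        P=np.eye(3)-np.outer(d,d);A+=P;b+=P@o
    x=np.linalg.solve(A,b);return x,[float(np.linalg.norm((np.eye(3)-np.outer(d,d))@(x-o))) for o,d in rays]
E
python3 - <<'E'
from h import *
np.set_printoptions(precision=1,suppress=True)
T=cam("top");S=cam("scene");print("campos",ray(T,(0,0))[0],ray(S,(0,0))[0])
t1=lambda x,y:(230+(x+.5)/5-.5,170+(y+.5)/5-.5);t2=lambda x,y:(425+x/5,230+y/5)
s1=lambda x,y:(260+x/5,185+y/5);s2=lambda x,y:(80+x/4,310+y/4)
F={"bar":(t1(280,430),s1(291,82),121),"sight":(t1(265,150),s1(543,270),84),"ribF":(t1(272,280),s1(413,212),82),
"tr+x+y":(t2(62,68),s2(582,208),24),"tr+x-y":(t2(402,46),s2(335,525),24),"tr-x-y":(t2(443,440),s2(30,303),24),"tr-x+y":(t2(100,470),s2(288,35),24)}
for k,(a,b,z) in F.items():
    x,e=tri([ray(T,a),ray(S,b)]);print(k,x,np.array(e),"planeT",plane(T,a,z),"planeS",plane(S,b,z))
ang=lambda p,q:np.degrees(np.arctan2(*(q-p)[[1,0]]))
P=[plane(T,t1(*q),121) for q in((218,385),(357,425),(345,475),(203,435))]
print("bar ang",ang(P[0],P[1]),ang(P[3],P[2]),[np.linalg.norm(P[i]-P[i-1]) for i in range(4)])
print("rib",ang(plane(T,t1(287,585),82),plane(T,t1(272,280),82)),np.linalg.norm(plane(T,t1(287,585),82)-plane(T,t1(272,280),82)))
B=[plane(S,s1(*q),121) for q in((222,98),(335,42),(362,62),(240,122))]
print("barS",B,ang(B[0],B[1]),ang(B[3],B[2]))
print(r.sense()["clock"])
E
```

```text
campos [484.2  13.6 827.7] [ 812.1 -393.8  634.4]
bar [511.   37.  119.5] [1.1 1.1] planeT [510.   36.3 121. ] planeS [512.7  36.5 121. ]
sight [607.5  43.   82.1] [1.4 1.4] planeT [606.   42.2  84. ] planeS [609.2  42.4  84. ]
ribF [561.2  39.5  85. ] [0.7 0.7] planeT [562.1  40.   82. ] planeS [559.3  41.3  82. ]
tr+x+y [ 534.5 -237.2   25.1] [1.8 1.8] planeT [ 533.3 -238.8   24. ] planeS [ 535.4 -235.8   24. ]
tr+x-y [ 542.  -365.2   22.4] [2.1 2.1] planeT [ 540.5 -366.1   24. ] planeS [ 544.3 -363.9   24. ]
tr-x-y [ 397.4 -373.7   23.2] [1.5 1.5] planeT [ 396.5 -374.6   24. ] planeS [ 399.3 -372.8   24. ]
tr-x+y [ 388.3 -247.4   22.1] [1.4 1.4] planeT [ 387.5 -247.9   24. ] planeS [ 390.9 -246.9   24. ]
bar ang -106.52748500894003 -106.22302541440774 [np.float64(16.55720332416422), np.float64(46.00542678130642), np.float64(16.325665996308558), np.float64(46.822119274568365)]
rib 2.5940983547985903 102.39196970826262
barS [array([498.4,  17.5, 121. ]), array([514. ,  60.6, 121. ]), array([526.7,  57.7, 121. ]), array([509.6,  11.9, 121. ])] 70.11390683815698 69.52973505129748
0.25
```

Triangulated from both views:

| Feature | Result |
|---|---|
| Fill cap axis | about (511, 36.7), bar top at z ≈ 120 |
| Bar angle | about 73° |
| Pump yaw | about 3° |
| Turn needed | about 110° anticlockwise |
| Tray centre | about (465, -306), rim at z ≈ 23 |

I'll write a move helper and go to a hover above the cap for a wrist view.

```bash
cat >> h.py <<'E'
from scipy.spatial.transform import Rotation as Ro
def delta(pos,yaw):
    s=r.sense();R0=Ro.from_euler("xyz",s["ee_rot"],degrees=True);R1=Ro.from_euler("xyz",[180,0,yaw],degrees=True)
    d=R0.inv().apply(np.array(pos)-s["eef_pos"])/1000;w=(R0.inv()*R1).as_rotvec()
    print("t",s["clock"],"pos",s["eef_pos"].round(1),"rot",s["ee_rot"].round(2),"delta",d.round(4),w.round(4))
E
python3 -c "
from h import *
delta([511.3,36.7,360],-16.5)"
```

```text
t 0.25 pos [ 305.  -602.2  404.4] rot [-1.800e+02  3.000e-02 -6.314e+01] delta [-0.4767 -0.4727  0.0447] [-2.00e-04  5.00e-04 -8.14e-01]
```

Emit:
move_arm --pt "-0.04 -0.04 0.004 0 0 -0.07" --pt "-0.08 -0.08 0.008 0 0 -0.14" --pt "-0.11 -0.11 0.012 0 0 -0.2" --pt "-0.14 -0.14 0.016 0 0 -0.26" --pt "-0.17 -0.17 0.02 0 0 -0.32" --pt "-0.2 -0.2 0.02 0 0 -0.38" --pt "-0.23 -0.23 0.02 0 0 -0.44" --pt "-0.26 -0.26 0.02 0 0 -0.5" --pt "-0.29 -0.29 0.02 0 0 -0.56" --pt "-0.32 -0.32 0.02 0 0 -0.62" --grip 1.0

```text
clock: 1.08
eef_pos: [434.4, -205.0, 385.0]
ee_rot: [-180.0, -0.0, -27.5]
wrist_force: [0.9, -1.0, -0.5]
opening: 1.002
```

```bash
python3 -c "
from h import *
delta([511.3,36.7,360],-16.5);print(r.sense()['dq'].round(1))"
```

```text
t 1.0833 pos [ 434.4 -205.   385. ] rot [-1.800e+02 -3.000e-02 -2.747e+01] delta [-0.0432 -0.2499  0.0249] [ 0.     -0.0006 -0.1914]
[ 58.1 -10.7   8.1   0.1   2.2  16.6]
```

Emit:
move_arm --pt "-0.005 -0.03 0.003 0 0 -0.02" --pt "-0.012 -0.065 0.008 0 0 -0.06" --pt "-0.019 -0.1 0.012 0 0 -0.1" --pt "-0.026 -0.14 0.016 0 0 -0.14" --pt "-0.033 -0.18 0.02 0 0 -0.17" --pt "-0.039 -0.215 0.025 0 0 -0.194" --pt "-0.039 -0.215 0.025 0 0 -0.194" --pt "-0.039 -0.215 0.025 0 0 -0.194" --pt "-0.039 -0.215 0.025 0 0 -0.194" --pt "-0.039 -0.215 0.025 0 0 -0.194" --grip 0.6

```text
clock: 1.92
eef_pos: [499.4, 0.8, 360.0]
ee_rot: [180.0, -0.0, -16.6]
wrist_force: [0.6, -0.9, -0.1]
opening: 0.599
```

```bash
python3 -c "
from h import *
delta([511.3,36.7,360],-16.5);print(r.sense()['dq'].round(1))
s=r.sense();c=r.read_camera('wrist');cv2.imwrite('pics/w1.png',c['pixels'][:,:,::-1])
np.savez('w1.npz',p=s['eef_pos'],o=s['ee_rot'],K=c['intrinsics'],T=c['tool_from_camera'])"
```

```text
t 1.9167 pos [499.4   0.8 360. ] rot [ 1.7999e+02 -2.0000e-02 -1.6570e+01] delta [ 0.0012 -0.0378 -0.    ] [ 0.0001 -0.0003 -0.0012]
[-0.6 -0.1 -0.   0.1 -0.1  0.1]
```

View pics/w1.png

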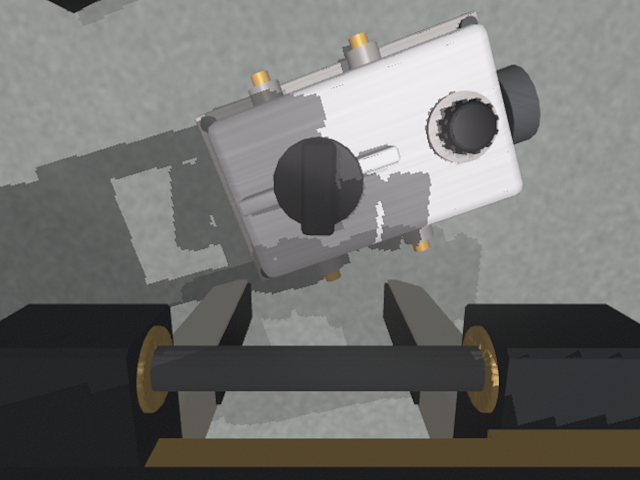

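The wrist picture shows the bar nearly vertical, with its top centred at about (318,187), so the yaw is right. The arm is about 38 mm short, so I'll finish the approach and look again.

Emit:
move_arm --pt "0.001 -0.02 0 0 0 0" --pt "0.001 -0.038 0 0 0 0" --pt "0.001 -0.038 0 0 0 0" --pt "0.001 -0.038 0 0 0 0" --pt "0.001 -0.038 0 0 0 0" --pt "0.001 -0.038 0 0 0 0"

```text
clock: 2.47
eef_pos: [511.1, 36.9, 359.9]
ee_rot: [180.0, -0.0, -16.6]
wrist_force: [-0.6, -0.2, 0.2]
opening: 0.597
```

```bash
python3 -c "
from h import *
delta([511.3,36.7,360],-16.5);print(r.sense()['dq'].round(1))
s=r.sense();c=r.read_camera('wrist');cv2.imwrite('pics/w2.png',c['pixels'][:,:,::-1])
np.savez('w2.npz',p=s['eef_pos'],o=s['ee_rot'],K=c['intrinsics'],T=c['tool_from_camera'])
a=cv2.imread('pics/w1.png');b=cv2.imread('pics/w2.png')
cv2.imwrite('pics/w1c.png',cv2.resize(a[120:250,240:420],None,fx=4,fy=4,interpolation=3))
cv2.imwrite('pics/w2c.png',cv2.resize(b[170:320,240:420],None,fx=4,fy=4,interpolation=3))
"
```

```text
t 2.4667 pos [511.1  36.9 359.9] rot [ 1.7999e+02 -1.0000e-02 -1.6560e+01] delta [ 0.0002  0.0001 -0.0001] [ 0.0001 -0.0002 -0.0011]
[ 0.2 -0.   0.   0.1 -0.1  0.1]
```

View pics/w1c.png

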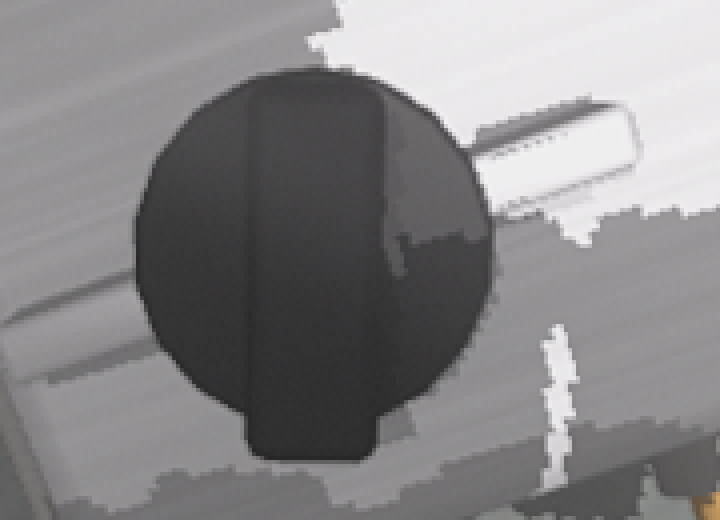

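View pics/w2c.png

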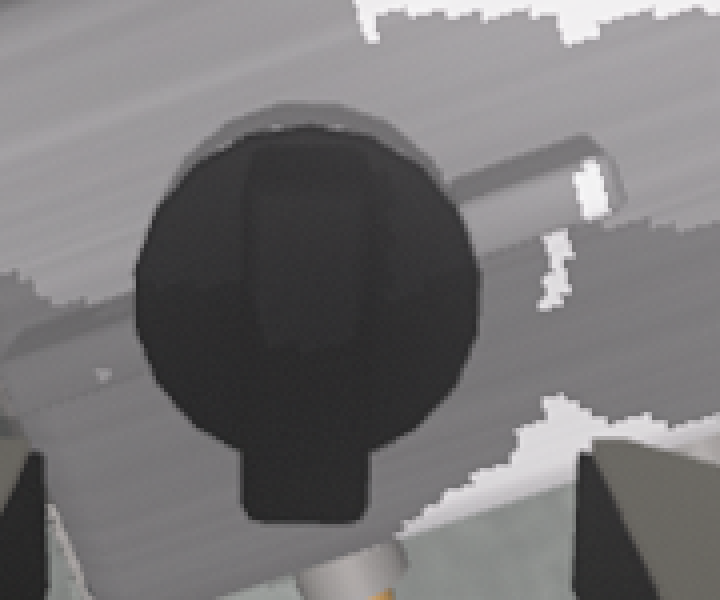

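In both pictures the bar's near end is easy to see, at w1 (317.8,235) and w2 (316.2,300.5). The far end is at about w1 (318.7,141) and w2 (317,207). I'll triangulate both.

Run:
```python
from h import *
np.set_printoptions(precision=1,suppress=True)
def wr(f,p):
    z=np.load(f);R=Ro.from_euler("xyz",z["o"],degrees=True).as_matrix();T=z["T"]
    d=np.linalg.solve(z["K"],[p[0],p[1],1]);d=R@T[:3,:3]@d;return z["p"]+R@T[:3,3],d/np.linalg.norm(d)
def pl(o,d,z):return o+d*(z-o[2])/d[2]
N=tri([wr("w1.npz",(317.8,235)),wr("w2.npz",(316.2,300.5))]);F=tri([wr("w1.npz",(318.7,141)),wr("w2.npz",(317,207))])
print(N,F,(N[0]+F[0])/2)
for f,a,b in(("w1.npz",(317.8,235),(318.7,141)),("w2.npz",(316.2,300.5),(317,207))):
    A=pl(*wr(f,a),121);B=pl(*wr(f,b),121);print(A,B,(A+B)/2,np.linalg.norm(A-B),np.degrees(np.arctan2(*(B-A)[[1,0]])))
# flange disc: w1 edges left/right/top at z=91
L=pl(*wr("w1.npz",(240+136/4,120+240/4)),91);Rr=pl(*wr("w1.npz",(240+493/4,120+240/4)),91);print("flange",L,Rr,(L+Rr)/2,np.linalg.norm(L-Rr))
# rib tip front
a=pl(*wr("w1.npz",(240+632/4,120+138/4)),82);print("rib",a)
s1=pl(*wr("w1.npz",(472,126)),84);print("sight",s1, "w1 px")
```

```text
(array([503.1,  14.5, 118. ]), [0.00778421584028497, 0.007784215840249969]) (array([517.7,  61.5,  93.8]), [0.03779230366254287, 0.037792303662742464]) [510.4  38.  105.9]
[503.3  15.2 121. ] [517.7  61.9 121. ] [510.5  38.5 121. ] 48.892127709145534 72.88693906001552
[503.5  15.6 121. ] [519.   65.9 121. ] [511.2  40.8 121. ] 52.57868778744311 72.9150164953253
flange [486.1  47.5  91. ] [536.5  32.5  91. ] [511.3  40.   91. ] 52.521964570199316
rib [561.1  40.1  82. ]
sight [606.3  43.8  84. ] w1 px
```

The bar centre is at about (510.3, 38) with its top at z ≈ 118–121 and an angle of about 73°. I'm descending so the fingertips reach z ≈ 95, above the flange at 91.

Emit:
move_arm --pt "-0.001 -0.001 0.02 0 0 0" --pt "-0.001 -0.001 0.04 0 0 0" --pt "-0.001 -0.001 0.055 0 0 0" --pt "-0.001 -0.001 0.065 0 0 0" --pt "-0.001 -0.001 0.072 0 0 0" --pt "-0.001 -0.001 0.078 0 0 0" --pt "-0.001 -0.001 0.078 0 0 0" --pt "-0.001 -0.001 0.078 0 0 0" --pt "-0.001 -0.001 0.078 0 0 0"

```text
clock: 3.27
eef_pos: [510.8, 39.0, 282.6]
ee_rot: [-180.0, -0.1, -16.5]
wrist_force: [-0.1, -0.7, -0.8]
opening: 0.604
```

Emit:
move_arm --pt "0 0 0 0 0 0" --pt "0 0 0 0 0 0" --pt "0 0 0 0 0 0" --pt "0 0 0 0 0 0" --pt "0 0 0 0 0 0" --pt "0 0 0 0 0 0" --pt "0 0 0 0 0 0" --pt "0 0 0 0 0 0" --grip 0.0 --newtons 30

```text
clock: 3.93
eef_pos: [510.7, 39.1, 281.8]
ee_rot: [-180.0, 0.0, -16.5]
wrist_force: [0.0, -0.3, 1.6]
opening: 0.193
```

```bash
python3 -c "
from h import *
s=r.sense();print(s)
for n in('scene','wrist'):
  c=r.read_camera(n);cv2.imwrite('pics/g_%s.png'%n,c['pixels'][:,:,::-1])
a=cv2.imread('pics/g_scene.png');cv2.imwrite('pics/g_s.png',cv2.resize(a[150:310,250:420],None,fx=3,fy=3,interpolation=3))
"
```

```text
{'clock': 3.9333, 'joint_positions': array([ 1.51995081e+00, -1.05395933e+01,  1.10883849e+02,  2.05891692e-03,
        7.96573673e+01,  1.80175671e+01]), 'dq': array([ 0.01830561, -0.07186386,  0.04661798,  0.18150125, -0.04652096,
        0.0450459 ]), 'effort': array([-2.01510609e-02, -4.40062451e+01, -5.94652748e+01,  7.58853368e-02,
       -9.90031658e-04,  1.23874802e-02]), 'eef_pos': array([510.6559157 ,  39.06302008, 281.8279226 ]), 'ee_rot': array([-1.79998576e+02,  2.16992439e-03, -1.64979859e+01]), 'wrist_force': array([ 0.030903  , -0.33955768,  1.64712781]), 'ft_torque': array([-0.04820608, -0.06045876,  0.02470899]), 'opening': 0.1928462818718998}
```

View pics/g_s.png

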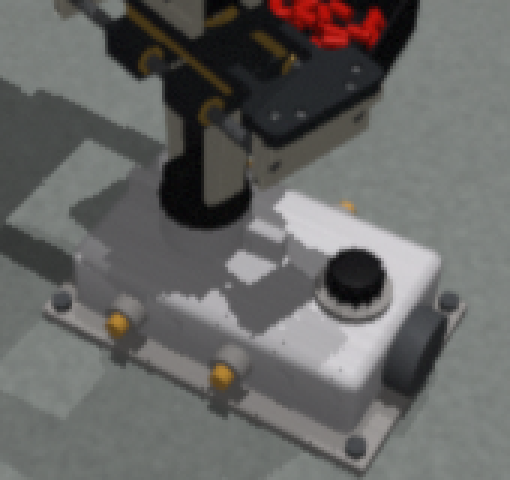

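View pics/g_wrist.png

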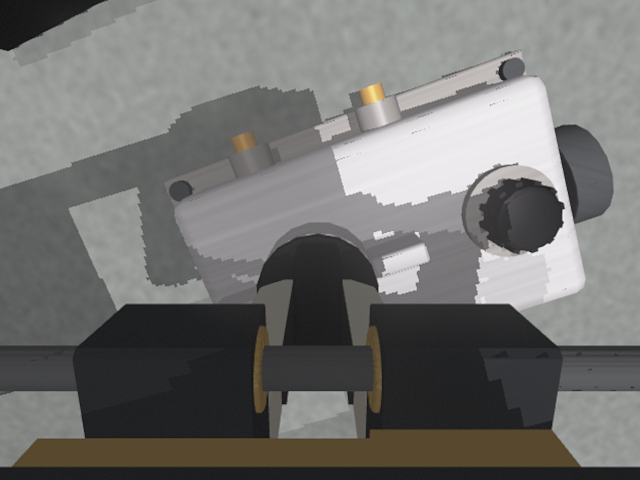

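The opening is 17.9 mm, which matches the 18 mm bar, and forces are near zero. Now turning anticlockwise (negative about tool z).

Emit:
move_arm --pt "0 0 0 0 0 -0.06" --pt "0 0 0 0 0 -0.15" --pt "0 0 0 0 0 -0.25" --pt "0 0 0 0 0 -0.35" --pt "0 0 0 0 0 -0.45" --pt "0 0 0 0 0 -0.55" --pt "0 0 0 0 0 -0.65" --pt "0 0 0 0 0 -0.75" --pt "0 0 0 0 0 -0.85" --pt "0 0 0 0 0 -0.9"

```text
clock: 4.87
eef_pos: [510.7, 39.0, 281.8]
ee_rot: [-180.0, -0.0, 35.4]
wrist_force: [0.9, -0.6, 0.6]
opening: 0.187
```

```bash
python3 -c "
from h import *
s=r.sense();print({k:np.round(s[k],2) for k in ('eef_pos','ee_rot','wrist_force','ft_torque','opening','joint_positions')})
c=r.read_camera('wrist');cv2.imwrite('pics/g2.png',c['pixels'][:,:,::-1])
"
```

```text
{'eef_pos': array([510.65,  39.04, 281.84]), 'ee_rot': array([-180. ,   -0. ,   35.4]), 'wrist_force': array([ 0.88, -0.64,  0.6 ]), 'ft_torque': array([ 0.03, -0.12, -0.02]), 'opening': np.float64(0.19), 'joint_positions': array([  1.52, -10.54, 110.88,   0.  ,  79.66, -33.88])}
```

View pics/g2.png

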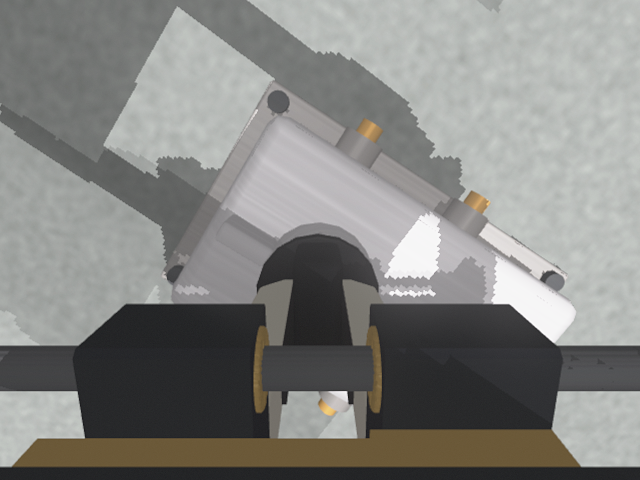

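The bar is still square in the jaws, so it is turning with the grip. About 58° remain.

Emit:
move_arm --pt "0 0 0 0 0 -0.06" --pt "0 0 0 0 0 -0.16" --pt "0 0 0 0 0 -0.27" --pt "0 0 0 0 0 -0.38" --pt "0 0 0 0 0 -0.49" --pt "0 0 0 0 0 -0.6" --pt "0 0 0 0 0 -0.71" --pt "0 0 0 0 0 -0.82" --pt "0 0 0 0 0 -0.93" --pt "0 0 0 0 0 -1.01"

```text
clock: 5.75
eef_pos: [510.7, 39.1, 281.9]
ee_rot: [180.0, -0.0, 93.2]
wrist_force: [-0.1, 0.4, 0.6]
opening: 0.19
```

```bash
python3 -c "
from h import *
s=r.sense();print({k:np.round(s[k],2) for k in ('eef_pos','ee_rot','wrist_force','ft_torque','opening','joint_positions','dq')})
c=r.read_camera('wrist');cv2.imwrite('pics/g3.png',c['pixels'][:,:,::-1])
"
```

```text
{'eef_pos': array([510.66,  39.07, 281.87]), 'ee_rot': array([180.  ,  -0.  ,  93.18]), 'wrist_force': array([-0.15,  0.45,  0.62]), 'ft_torque': array([ 0.01, -0.22, -0.01]), 'opening': np.float64(0.19), 'joint_positions': array([  1.52, -10.54, 110.88,   0.  ,  79.66, -91.66]), 'dq': array([ 1.000e-02, -1.000e-02,  1.000e-02,  2.000e-02,  1.000e-02,
       -5.196e+01])}
```

View pics/g3.png

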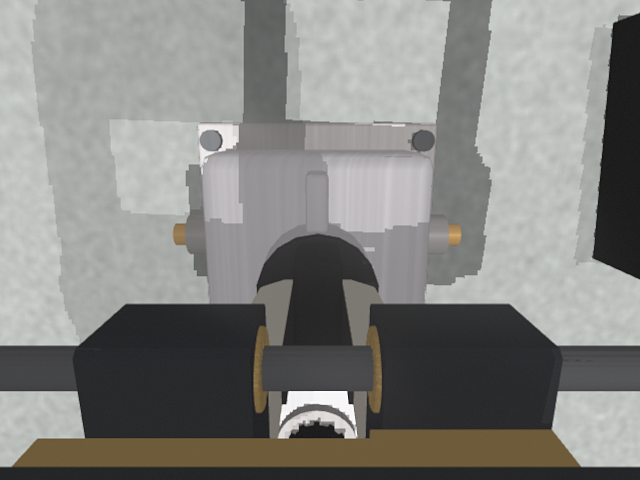

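The bar now lines up with the rib (rib at column ~317, cap centre ~317). I'll let it settle and start a gentle lift, watching force.

Emit:
move_arm --pt "0 0 0 0 0 0" --pt "0 0 0 0 0 0" --pt "0 0 -0.002 0 0 0" --pt "0 0 -0.005 0 0 0" --pt "0 0 -0.008 0 0 0" --pt "0 0 -0.008 0 0 0"

```text
clock: 6.3
eef_pos: [510.7, 39.1, 290.6]
ee_rot: [180.0, -0.0, 92.9]
wrist_force: [-0.4, 0.6, -1.1]
opening: 0.191
```

```bash
python3 -c "
from h import *
s=r.sense();print({k:np.round(s[k],2) for k in ('eef_pos','ee_rot','wrist_force','ft_torque','opening','joint_positions','dq')})
c=r.read_camera('scene');cv2.imwrite('pics/g4.png',cv2.resize(c['pixels'][150:310,250:420,::-1],None,fx=4,fy=3.7,interpolation=3))
"
```

```text
{'eef_pos': array([510.75,  39.06, 290.6 ]), 'ee_rot': array([179.95,  -0.  ,  92.89]), 'wrist_force': array([-0.41,  0.6 , -1.09]), 'ft_torque': array([ 0.1 , -0.11,  0.11]), 'opening': np.float64(0.19), 'joint_positions': array([  1.52, -10.91, 110.36,   0.  ,  80.5 , -91.37]), 'dq': array([ 0.05,  0.22,  0.39, -0.02, -0.65, -0.22])}
```

View pics/g4.png

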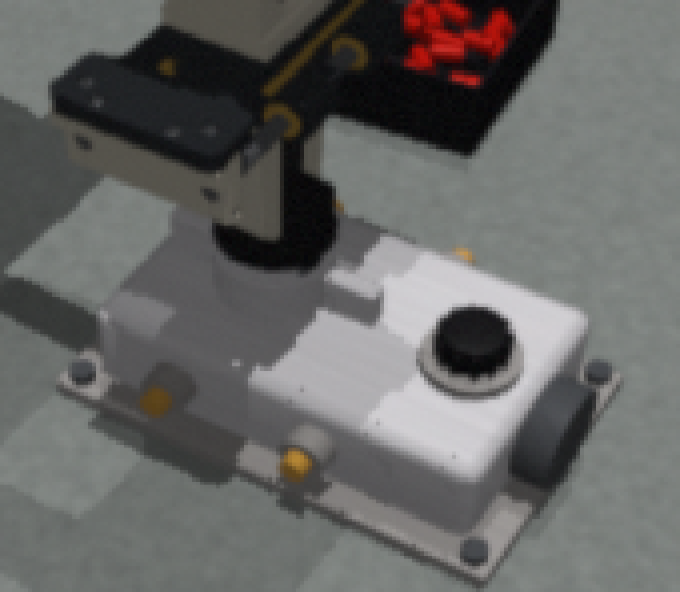

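The lift force is near zero, and the cap appears to be rising. Continuing straight up.

Emit:
move_arm --pt "0 0 -0.006 0 0 0" --pt "0 0 -0.015 0 0 0" --pt "0 0 -0.025 0 0 0" --pt "0 0 -0.04 0 0 0" --pt "0 0 -0.055 0 0 0" --pt "0 0 -0.07 0 0 0" --pt "0 0 -0.08 0 0 0" --pt "0 0 -0.08 0 0 0" --pt "0 0 -0.08 0 0 0" --pt "0 0 -0.08 0 0 0"

```text
clock: 7.18
eef_pos: [510.6, 39.0, 369.1]
ee_rot: [-180.0, -0.0, 92.9]
wrist_force: [-0.3, 0.7, -1.7]
opening: 0.191
```

```bash
python3 -c "
from h import *
s=r.sense();print({k:np.round(s[k],2) for k in ('eef_pos','ee_rot','wrist_force','ft_torque','opening','joint_positions','dq')})
c=r.read_camera('scene');cv2.imwrite('pics/g5.png',cv2.resize(c['pixels'][120:310,230:420,::-1],None,fx=3,fy=3,interpolation=3))
delta([465.5,-306,368],92.9)
"
```

```text
{'eef_pos': array([510.56,  39.04, 369.1 ]), 'ee_rot': array([-179.95,   -0.  ,   92.93]), 'wrist_force': array([-0.27,  0.67, -1.71]), 'ft_torque': array([ 0.1 , -0.22,  0.05]), 'opening': np.float64(0.19), 'joint_positions': array([  1.52, -13.35, 105.03,   0.  ,  88.37, -91.41]), 'dq': array([-0.16,  0.3 ,  0.45,  0.02,  0.01,  0.03])}
t 7.2333 pos [510.5  39.  368.9] rot [-179.93   -0.     92.93] delta [-0.3423 -0.0626  0.001 ] [-0.0012 -0.0001  0.0006]
```

View pics/g5.png

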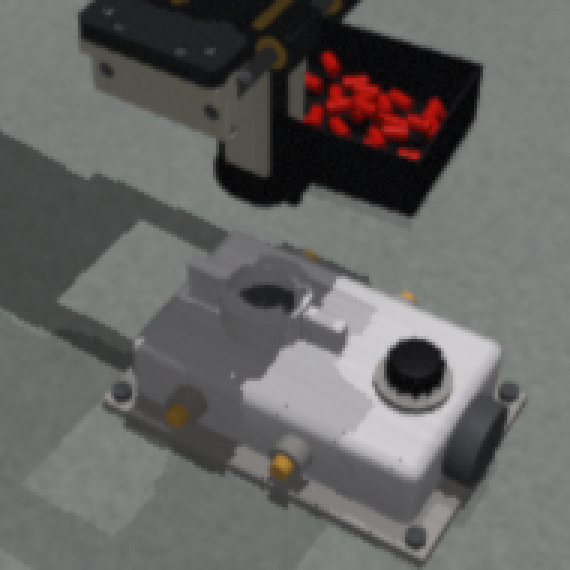

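The cap is out and the neck is open at about (265,297) in the crop. Carrying it over to the tray.

Emit:
move_arm --pt "-0.01 -0.002 0 0 0 0" --pt "-0.03 -0.005 0 0 0 0" --pt "-0.055 -0.01 0 0 0 0" --pt "-0.08 -0.015 0 0 0 0" --pt "-0.105 -0.02 0 0 0 0" --pt "-0.13 -0.025 0 0 0 0" --pt "-0.155 -0.03 0 0 0 0" --pt "-0.18 -0.035 0 0 0 0" --pt "-0.2 -0.04 0 0 0 0" --pt "-0.22 -0.043 0 0 0 0"

```text
clock: 8.07
eef_pos: [478.1, -184.7, 369.2]
ee_rot: [-180.0, -0.0, 92.9]
wrist_force: [0.9, 0.2, -0.4]
opening: 0.192
```

Emit:
move_arm --pt "-0.025 -0.004 0 0 0 0" --pt "-0.05 -0.008 0 0 0 0" --pt "-0.07 -0.012 0 0 0 0" --pt "-0.09 -0.015 0 0 0 0" --pt "-0.105 -0.017 0 0 0 0" --pt "-0.115 -0.019 0 0 0 0" --pt "-0.122 -0.02 0 0 0 0" --pt "-0.122 -0.02 0 0 0 0" --pt "-0.122 -0.02 0 0 0 0" --pt "-0.122 -0.02 0 0 0 0"

```text
clock: 8.9
eef_pos: [465.4, -305.1, 369.8]
ee_rot: [180.0, -0.0, 93.0]
wrist_force: [-0.2, -0.0, -1.6]
opening: 0.192
```

```bash
python3 -c "
from h import *
delta([465.5,-306,220],92.9)
s=r.sense();print({k:np.round(s[k],2) for k in ('wrist_force','opening','joint_positions','dq')})
np.savez('v1.npz',p=s['eef_pos'],o=s['ee_rot'])
c=r.read_camera('scene');cv2.imwrite('pics/p1s.png',c['pixels'][:,:,::-1])
c=r.read_camera('top');cv2.imwrite('pics/p1t.png',c['pixels'][:,:,::-1])
"
```

```text
t 8.9 pos [ 465.4 -305.1  369.8] rot [ 1.800e+02 -1.000e-02  9.297e+01] delta [-9.000e-04  1.000e-04  1.498e-01] [ 0.     -0.0002  0.0012]
{'wrist_force': array([-0.2 , -0.02, -1.56]), 'opening': np.float64(0.19), 'joint_positions': array([-3.5880e+01, -7.5600e+00,  9.9950e+01,  1.0000e-02,  8.7610e+01,
       -1.2885e+02]), 'dq': array([ 0.24, -0.14,  0.03,  0.  , -0.06, -0.08])}
```

View pics/p1s.png

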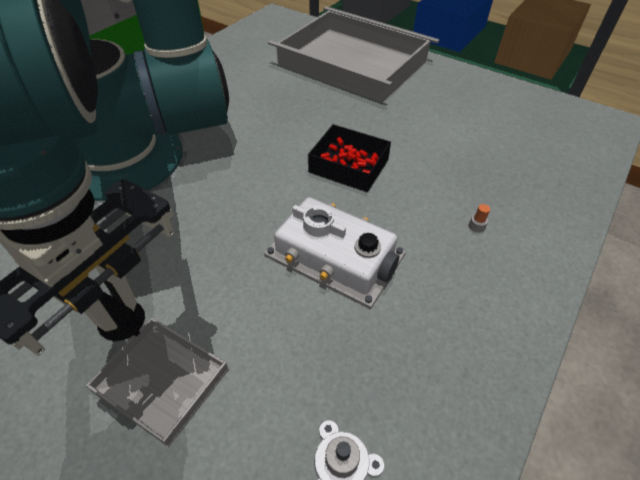

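View pics/p1t.png

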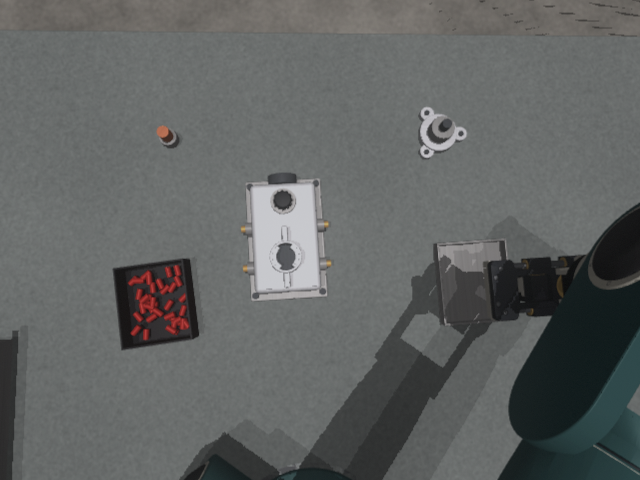

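The cap hangs upright over the tray (scene image around (122,320)) and the pump's neck is empty. Descending to about 10 mm above the floor first.

Emit:
move_arm --pt "-0.001 0 0.01 0 0 0" --pt "-0.001 0 0.03 0 0 0" --pt "-0.001 0 0.055 0 0 0" --pt "-0.001 0 0.08 0 0 0" --pt "-0.001 0 0.105 0 0 0" --pt "-0.001 0 0.125 0 0 0" --pt "-0.001 0 0.138 0 0 0" --pt "-0.001 0 0.145 0 0 0" --pt "-0.001 0 0.145 0 0 0" --pt "-0.001 0 0.145 0 0 0"

```text
clock: 9.83
eef_pos: [465.5, -306.8, 225.4]
ee_rot: [180.0, 0.0, 92.9]
wrist_force: [-0.2, 0.8, 0.1]
opening: 0.19
```

```bash
python3 -c "
from h import *
delta([465.5,-306,214],92.9)
s=r.sense();print({k:np.round(s[k],2) for k in ('wrist_force','opening','dq')})
c=r.read_camera('scene');cv2.imwrite('pics/p2s.png',cv2.resize(c['pixels'][270:450,40:250,::-1],None,fx=3,fy=3,interpolation=3))
"
```

```text
t 9.8333 pos [ 465.5 -306.8  225.4] rot [1.7998e+02 2.0000e-02 9.2940e+01] delta [0.0008 0.     0.0114] [0.0004 0.0003 0.0007]
{'wrist_force': array([-0.18,  0.77,  0.06]), 'opening': np.float64(0.19), 'dq': array([-0.02, -0.74, -0.89,  0.09,  0.25, -0.01])}
```

View pics/p2s.png

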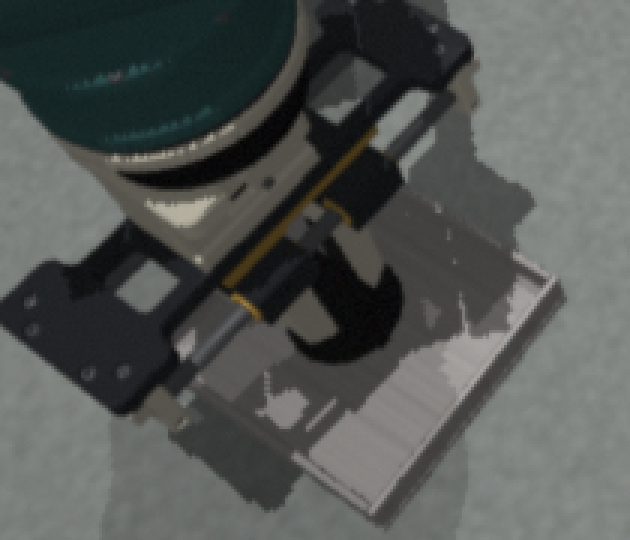

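The cap is centred over the tray floor. Lowering in small steps until contact.

Emit:
move_arm --pt "0 0 0.003 0 0 0" --pt "0 0 0.006 0 0 0" --pt "0 0 0.008 0 0 0" --pt "0 0 0.009 0 0 0" --pt "0 0 0.01 0 0 0" --pt "0 0 0.01 0 0 0" --pt "0 0 0.01 0 0 0" --pt "0 0 0.01 0 0 0"

```text
clock: 10.55
eef_pos: [465.3, -306.8, 214.9]
ee_rot: [180.0, 0.0, 92.9]
wrist_force: [-0.0, 0.1, -1.5]
opening: 0.193
```

Emit:
move_arm --pt "0 0 0.0007 0 0 0" --pt "0 0 0.0014 0 0 0" --pt "0 0 0.0014 0 0 0" --pt "0 0 0.0014 0 0 0"

```text
clock: 10.88
eef_pos: [465.3, -306.8, 213.8]
ee_rot: [180.0, 0.0, 92.9]
wrist_force: [-2.5, 1.1, 6.5]
opening: 0.192
```

Contact at 6.5 N came at TCP z 213.8, where I expected it (213.8 puts the cap's underside at 4 mm). Releasing.

Emit:
move_arm --pt "0 0 0 0 0 0" --pt "0 0 0 0 0 0" --pt "0 0 0 0 0 0" --pt "0 0 0 0 0 0" --pt "0 0 0 0 0 0" --pt "0 0 0 0 0 0" --grip 0.45

```text
clock: 11.38
eef_pos: [465.3, -306.7, 213.3]
ee_rot: [-180.0, -0.0, 92.9]
wrist_force: [0.1, -0.5, -0.8]
opening: 0.449
```

Emit:
move_arm --pt "0 0 -0.005 0 0 0" --pt "0 0 -0.015 0 0 0" --pt "0 0 -0.03 0 0 0" --pt "0 0 -0.05 0 0 0" --pt "0 0 -0.075 0 0 0" --pt "0 0 -0.1 0 0 0" --pt "0 0 -0.13 0 0 0" --pt "0 0 -0.16 0 0 0" --pt "0 0 -0.19 0 0 0" --pt "0 0 -0.2 0 0 0"

```text
clock: 12.22
eef_pos: [465.0, -306.5, 419.4]
ee_rot: [179.7, 0.2, 92.9]
wrist_force: [0.9, -0.2, 0.6]
opening: 0.447
```

```bash
python3 -c "
from h import *
s=r.sense();print({k:np.round(s[k],2) for k in ('clock','eef_pos','wrist_force','opening','dq')})
c=r.read_camera('scene');cv2.imwrite('pics/f_s.png',c['pixels'][:,:,::-1])
c=r.read_camera('wrist');cv2.imwrite('pics/f_w.png',c['pixels'][:,:,::-1])
c=r.read_camera('top');cv2.imwrite('pics/f_t.png',cv2.resize(c['pixels'][170:340,230:530,::-1],None,fx=2.5,fy=2.5,interpolation=3))
"
```

```text
{'clock': np.float64(12.22), 'eef_pos': array([ 465.04, -306.54,  419.36]), 'wrist_force': array([ 0.89, -0.24,  0.56]), 'opening': np.float64(0.45), 'dq': array([ 0.06, -0.5 , -6.55, -0.01,  8.07,  0.01])}
```

View pics/f_s.png

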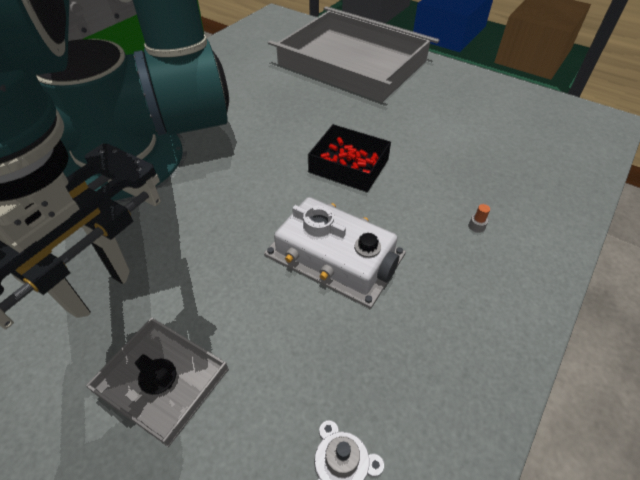

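View pics/f_w.png

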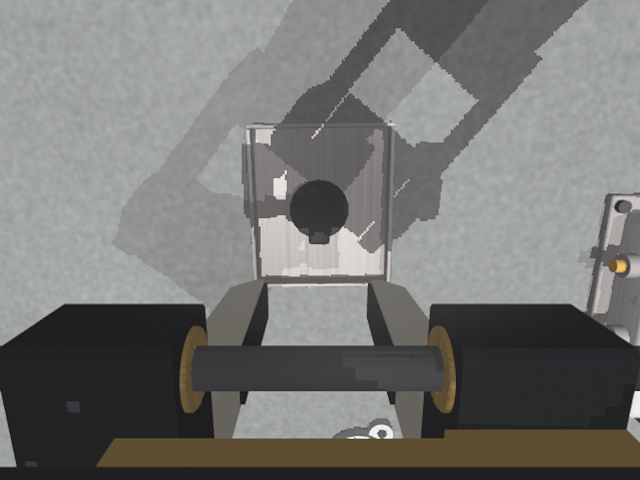

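View pics/f_t.png

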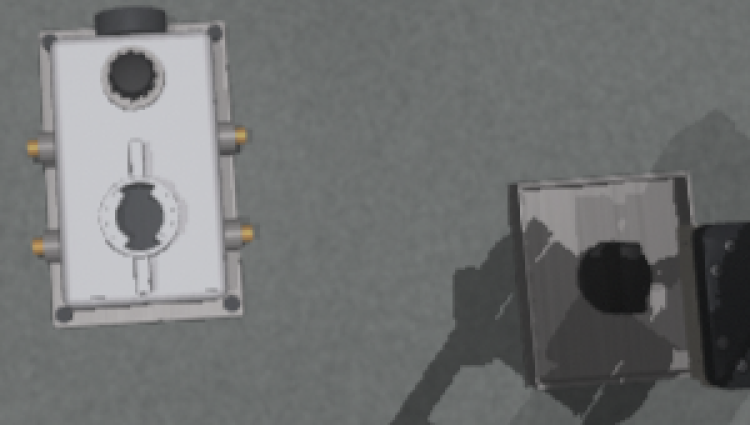

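The scene view shows the cap standing upright in the tray with its bar up at (155,372), and the wrist view shows it at (319,210). The pump's neck is empty and the sight cap hasn't changed. I'll let the arm settle, check that the cap stays put, then hand in.

Emit:
move_arm --pt "0 0 0 0 0 0" --pt "0 0 0 0 0 0" --pt "0 0 0 0 0 0" --pt "0 0 0 0 0 0" --pt "0 0 0 0 0 0" --pt "0 0 0 0 0 0"

```text
clock: 12.87
eef_pos: [465.3, -306.7, 413.1]
ee_rot: [-180.0, -0.0, 92.9]
wrist_force: [-0.7, 0.8, -0.1]
opening: 0.453
```

```bash
python3 -c "
from h import *
a=cv2.imread('pics/f_s.png')[:,:,::-1].astype(int);b=r.read_camera('scene')['pixels'].astype(int)
print('cap area diff',np.abs(a-b)[350:400,130:180].mean(),'sight diff vs start',np.abs(cv2.imread('pics/scene0.png')[:,:,::-1].astype(int)-b)[228:260,350:385].mean())
s=r.sense();print(s['clock'],s['dq'].round(2),s['wrist_force'].round(1));print(r.sign_off())
"
```

```text
cap area diff 1.794 sight diff vs start 8.01875
12.9167 [ 0.15 -0.17  0.   -0.11  0.14 -0.04] [ 0.2  0.6 -0.3]
the job is handed in; nothing more can be done
None
```

The sight-cap difference of 8.0 is higher than I expected, so I'll check it on the saved pictures.

```bash
python3 -c "
import cv2,numpy as np
a=cv2.imread('pics/scene0.png');b=cv2.imread('pics/f_s.png')
d=np.abs(a.astype(int)-b).mean(2)
print(d[228:260,350:385].mean(),d[260:290,300:350].mean(),d[430:470,220:300].mean())
cv2.imwrite('pics/cmp.png',np.hstack([cv2.resize(x[220:270,340:400],None,fx=6,fy=6,interpolation=3) for x in(a,b)]))"
```

```text
7.770833333333334 6.4124444444444455 7.000208333333332
```

View pics/cmp.png

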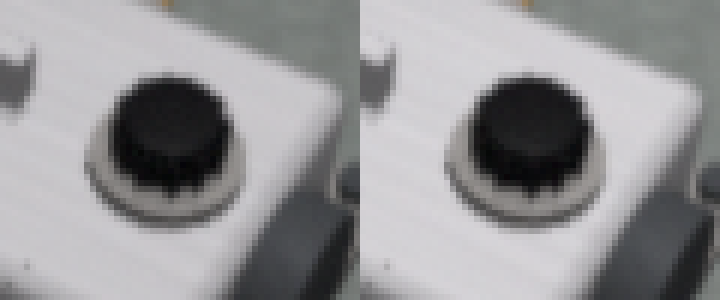

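The fill cap is unscrewed and standing upright near the middle of the shallow steel tray. I turned it anticlockwise about 109° in one grip until its bar lined up with the ribs, lifted it straight out with almost no pull, and set it down and let go. I handed in at 12.9 s.

- **Placing:** the cap touched the tray floor at the height I expected, with 6.5 N of contact force. After release the pictures show it upright and still, the pump's neck empty, and the gripper about 200 mm above where it let go.
- **Sight cap:** one automatic check, comparing it with the first picture, gave a higher difference than I expected (8.0). Parts of the picture that had not moved differ by 6.4 to 7.0, and side-by-side enlargements look the same. I take it as a general brightness or noise change, not a turned cap.
- **Measurements that disagreed:** the far end of the bar was hard to see in the second wrist picture, so triangulating it gave a wrong height (94 mm). I used the bar's near end and the top and scene views instead, and the grip confirmed the position.

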